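# Undo the odd-threaded wing screws and tilt out the tray

## Robot

A 6-joint arm with a two-finger parallel gripper is mounted at the origin on the work surface. World frame = base frame: x ahead of the robot, y to its left, z up, the work surface at z = 0. Lengths are in mm, angles in rad, forces in N, time in s.
With the tool pointing down it reaches from about 350 to 725 mm from the base axis. Payload 4.3 kg.
Tool frame: the origin (TCP) lies midway between the tips of the shut fingers; the grasp point (between the pads) lies arm.pinch_z behind it (arm.pinch_z is the distance from the TCP to the grasp point, in mm); z points along the fingers, y is the line along which they close (so a half turn about z gives the same grasp; the last joint's range is limited). The gripper opens to 85 mm and grips with 20 to 120 N. Pads are 22 mm wide; open, the fingers measure 114 mm over their backs; the gripper's body (76 mm by 85 mm) begins 54 mm behind the grasp point. The pads swing forward as they close: fully open they stand 13 mm farther back than shut.
Start: joints at [1.001, 0.377, 0.081, 1.274, 0, 1.46], TCP at [255.18, 515.316, 231.329] pointing down, gripper open.
Joint ranges: [-2.72, 2.72], [-0.84, 1.66], [-1.02, 1.22], [-1.77, 2.12], [-1.37, 1.28], [-3.14, 3.14]. Speed limits (rad/s): [2.57, 2.57, 3.14, 3.14, 3.14, 3.14].

## Interface

Orientations are given as a unit quaternion [w, x, y, z].
In Python, from workcell import arm, cams, outline_of gives the robot as it stands. The module is installed in compiled form; this text tells all that it offers.
- The arm moves only by the tool drive_tool, never from a script. Its argument "targets" is a list of rows, each a list of 5 numbers: the gripper command: -1 is shut, 1 is fully open, values between are in proportion, then the shift along the tool's x, y, z in cm, then the turn about the tool's z in degrees. A call has 1 to 12 rows; each row shifts and turns the commanded pose from where the row before left it, along the tool's axes as they then stand; what a row does not reach is not made up. A row lasts 1/12 s, in which the tool goes at most 41.7 mm and 7.16 degrees, less where a joint would pass 70% of its speed; a pose out of reach is approached as far as the arm can. A call with a gripper value outside its range is refused whole. The fingers move at their own pace and stop on an object; "force" is the grip in N (left out, the last holds). Time passes only in rows, so rows that do not move let the fingers close. It gives the time, the measured TCP pose, the force, the opening and the grip force at its end, in the units of the state.
- arm.state(): the state, without advancing time (a new reading comes with each control period).
- cams.read_camera(name): name is "scene" or "side" or "wrist"; returns the picture (420x560x3 uint8, red, green, blue); there is no depth.
- cams.camera_model(name): a dict with "K" (3x3 intrinsics, pixels), "eye" and "attitude" of the camera in the world. Camera axes: x right, y down, z forward; pixel columns grow to the right and rows downward; lengths in mm; the calibration is good to about 2 mm. A picture is of the moment at which its call begins: read the wrist's pose just before it. camera_model takes no time and is no camera call; for the wrist camera it gives the pose at the moment of the call.
- arm.close_job(): hands the job in; it is judged then, once.
Trained networks look in the newest picture that a camera, given by its name, has taken for a name from the list of things; names that differ only in an ending like _2 or _b are one class to them, and where a whole thing is asked for, a point or a joint stands for the part that bears it (a point fixed in the world has none). Each returns a list of dicts, best first, with "score" (0 to 1); they miss things now and then, are a little off and sometimes report something else, mostly with a low value. They report only what shows in the picture. A call takes as long as a camera call.
- outline_of(name, camera): "mask" (420x560 bool, what is visible of it) and "box" ([left, top, right, bottom] in pixels, round what is visible of it).
The state is a dict: "time": time; "joint_pos": joint angles; "dq": joint speeds; "joint_efforts": joint torques, N m; "eef_pos": TCP position; "ee_rot": TCP orientation; "contact_force": force on the tool from outside, world axes, zero at the start; "ft_torque": the same for the moment, N m; "finger_gap": opening from 0.0 (shut) to 1.0 (fully open); "finger_force": force on a finger pad.
Only numpy, scipy, OpenCV 4.12 (cv2) and the standard library are available. Lean on these libraries where they do the work, as an engineer would, in place of code of your own. Each camera call takes 0.05 s, during which the arm holds its last target. There are 200 camera calls.

## Task

The tilt-out tray of the rattan unit is held shut by the red hooks of two wing screws; one has a left-hand thread and the other a right-hand one, and nothing marks which. Learn the hand of each by trying both ways with feeling, never forcing one that has come up tight (the wing's rubber bush tears), and unscrew both by at least 60 degrees. Then pull the tray by its handle all the way out to its stop, let go, and leave the other things where they are.

Things in the scene. Friction and masses are not known exactly. Their poses are not given: they have to be found in the camera images.
- unit: Rattan-framed wooden unit, fixed to the table, 160 mm deep (x) by 360 mm wide (y) by 130 mm high. Origin: centre of its underside; its x points to the back, its front (-x) faces the robot. The two wing screws stand on its top board, 40 mm in front of the middle (x = -40 mm) and 120 mm to either side (y = +120 and -120 mm).
- wing_l_grip (a point): Grip point on the vertical axis of the left (+y) wing screw, 36 mm over the unit's top board; turns with the blue wing: a bar 40 mm long, 10 thick, its top 11 mm above and foot 22 mm below this point, over a dark hub 30 mm wide and 10 high on a 4 mm plate. x axis: along the wing, away from the red hook; z up. Done up, x is parallel to the unit's x within 0.05 rad.
- wing_r_grip (a point): Grip point on the vertical axis of the right (-y) wing screw, 36 mm over the unit's top board; turns with the blue wing: a bar 40 mm long, 10 thick, its top 11 mm above and foot 22 mm below this point, over a dark hub 30 mm wide and 10 high on a 4 mm plate. x axis: along the wing, away from the red hook; z up. Done up, x is parallel to the unit's x within 0.05 rad.
- hook_l (a point): End of the red hook on the left screw's hub, 46 mm from the screw axis, 13 mm over the top board; x axis from hook to hub. Done up, its downturned end locks a lug on the tray's top edge; it clears from 0.4 rad. The hub turns with a steady 0.12 N m. Starting done up, it has 0.01 to 0.11 rad left to its hard seat the tight way; the other way it unscrews freely to a stop at 1.9 rad.
- hook_r (a point): The same for the right screw. The two look alike: one has a left-hand, the other a right-hand thread, drawn anew each time and not marked. Each wing sits on its hub through a stiff rubber bush, 2.5 N m per rad: it twists 0.05 rad against the hub while the screw turns freely, and 0.16 rad of twist (0.4 N m) tears the bush, which is to be avoided.
- tray (a joint): Tilt of the tray front (rattan-faced panel, 330 mm wide, 112 mm high, 10 mm thick) about its lower edge: 0 shut, 0.45 rad at its stop; it grows as the top comes out towards the robot (-x of the unit). It moves with some friction (about 0.35 N m, with its weight some 5 to 8 N at the handle) and stays where it is left.
- tray_handle (a point): Middle of the tray's steel bar handle (100 mm long, along y of the unit, a round bar 11 mm thick, 35 mm in front of the panel's face). Its axes turn with the tray. 124 mm over the table when shut, 4 mm below the panel's upper edge.
- tray_hinge (a point): Middle of the tray's hinge line (along y of the unit), 14 mm over the table; the handle's middle is 40 mm in front of and 110 mm over it when shut.
- mask: Mirrored dive mask, 75 x 165 x 53 mm, lying loose on the table; to be left alone. Origin under its middle.
- keeper: Yellow plastic snorkel keeper (figure eight, 46 x 90 x 12 mm), loose on the table; to be left alone.
- shell_a: Brown glossy cone shell, 52 mm long, 23 mm high, loose on the unit's top board behind the screws; to be left alone.
- shell_b: Pale glossy cone shell, the same size, loose on the top board; to be left alone.
- flashlight: Aluminium flashlight with a black rubber toggle, 155 mm long, 38 mm thick, loose on the table in front of the unit; to be left alone.
- brush: Short green scrub brush, 130 x 45 x 64 mm, loose on the table; to be left alone.

How it is judged (in metres and radians):
On the way, in this order (a step that is already met when the one before it is completed fails the run):
1. one wing screw is undone by more than 1.0 rad, the tray not yet pulled out (angle between the x axis of any of hook_l, hook_r and the x axis of unit, either way round above 1 rad and value of joint tray below 0.15 rad), for 0.2 s.
2. both wing screws are undone by more than 1.0 rad, the tray not yet pulled out (angle between the x axis of each of hook_l, hook_r and the x axis of unit, either way round above 1 rad and value of joint tray below 0.15 rad), for 0.2 s.
3. the tray is tilted out to its stop (more than 0.38 rad) (value of joint tray above 0.38 rad), for 0.2 s.
At the end, for the whole second after the job is handed in: Both wing screws stand undone by more than 1.0 rad (57 degrees) from done-up, in whichever direction their own thread loosens; the tray is tilted out by more than 0.38 rad of its 0.45 rad and at rest; the other things are within 30 mm of where they were (angle between the x axis of each of hook_l, hook_r and the x axis of unit, either way round above 1 rad and value of joint tray above 0.38 rad and velocity of joint tray below 0.05 rad/s); the robot touches nothing.
It fails at once if the left wing is twisted more than 0.16 rad (0.4 N m) against its hub: torn bush (angle between the x axis of wing_l_grip and the x axis of hook_l, either way round above 0.16 rad).
It fails at once if the right wing is twisted more than 0.16 rad (0.4 N m) against its hub: torn bush (angle between the x axis of wing_r_grip and the x axis of hook_r, either way round above 0.16 rad).
It fails at once if a bystander (mask, keeper, shells, flashlight, brush) is moved more than 30 mm (distance of any of mask, keeper, shell_a, shell_b, flashlight, brush from where it was at the start of the episode above 0.03 m).
It also fails if it takes over 72 s, if anything falls off the work surface, if the arm or the gripper's body presses on something with over 40 N, if the wrist force passes 120 N, or if a joint passes its speed limit or range.

## Working session

There is one attempt and no reset: what is moved stays moved. The work goes in short steps, Python scripts to look and compute and a tool call to move; the robot and the scene stay as the last step left them, time stands still between calls to the robot, and variables do not carry over. Pictures are saved under pics/ and viewed, at most 10 in all, crops included, and the job is handed in when it is done.

Besides the shell and the picture viewer there is one more tool, called after ">>>" as name([rows], argument=value, ...), one row to a line, values as JSON. drive_tool: Moves the arm, as the interface text tells. Its arguments: {"type":"object","properties":{"targets":{"type":"array"},"force":{"type":"number"}},"required":["targets"]}

```bash
mkdir -p pics; cat > h.py <<'E'
from workcell import arm,cams,outline_of
import numpy as np,cv2
from scipy.spatial.transform import Rotation as R
def rot(a):
    a=np.array(a,float)
    return a if a.shape==(3,3) else R.from_quat(a[[1,2,3,0]]).as_matrix()
def ray(c,u,v):
    m=cams.camera_model(c);d=rot(m['attitude'])@np.linalg.inv(m['K'])@[u,v,1]
    return np.array(m['eye'],float),d
def atz(c,u,v,z):
    e,d=ray(c,u,v);return e+d*(z-e[2])/d[2]
def proj(c,P):
    m=cams.camera_model(c);p=np.array(m['K'])@(rot(m['attitude']).T@(np.array(P,float)-m['eye']));return p[:2]/p[2]
def save(c,n):
    im=cams.read_camera(c);cv2.imwrite('pics/'+n+'.png',im[:,:,::-1]);return im
E
python3 - <<'E'
from h import *
s=arm.state();print(s,arm.pinch_z)
for c in('scene','side'):
    save(c,c+'0');print(c,cams.camera_model(c))
    for n in('unit','hook_l','wing_l_grip','tray','tray_handle'):
        print(n,[(round(o['score'],2),o['box']) for o in outline_of(n,c)])
a=cv2.imread('pics/scene0.png');b=cv2.imread('pics/side0.png')
E
```

```text
{'time': 0.0, 'joint_pos': array([ 1.00071191e+00,  3.78125835e-01,  7.96430015e-02,  1.27438621e+00,
       -7.62361423e-06,  1.46049314e+00]), 'dq': array([ 0.00130332,  0.0003375 ,  0.00169977, -0.00035492,  0.00180669,
       -0.00082704]), 'joint_efforts': array([ 1.44493872e-03, -4.63603592e+01,  2.69875646e+01,  2.06240342e-02,
       -7.81038807e-05, -1.00376560e-06]), 'eef_pos': array([254.80598383, 514.74119541, 230.33165224]), 'ee_rot': array([-3.42207686e-04,  2.27870891e-01,  9.73690805e-01, -9.78235304e-04]), 'contact_force': array([ 0.18901005,  0.26742004, -0.73733897]), 'ft_torque': array([-0.04879082,  0.06843244, -0.00847992]), 'finger_force': 0.0, 'finger_gap': 0.9993352255631676} 18.700000000000003
scene {'K': array([[469.1342045 ,   0.        , 282.00252808],
       [  0.        , 469.1342045 , 200.33402887],
       [  0.        ,   0.        ,   1.        ]]), 'eye': array([1340.53404511,  -15.95486826,  876.43639294]), 'attitude': array([-0.28801741,  0.65023265,  0.64203416, -0.28641859])}
unit [(0.67, [218.5, 200.9, 407.1, 322.0])]
hook_l [(0.79, [243.2, 217.8, 257.7, 240.0]), (0.7, [346.7, 201.0, 361.2, 224.3])]
wing_l_grip [(0.54, [354.1, 200.7, 367.9, 223.3])]
tray [(0.78, [230.6, 205.3, 371.5, 230.9])]
tray_handle [(0.84, [230.2, 207.4, 368.8, 231.1])]
side {'K': array([[405.39408922,   0.        , 280.46230085],
       [  0.        , 405.39408922, 204.31748208],
       [  0.        ,   0.        ,   1.        ]]), 'eye': array([ 195.88396467, -858.81358396,  860.9249934 ]), 'attitude': array([-0.42666156,  0.88856272, -0.1463235 ,  0.08369975])}
unit [(0.62, [266.4, 154.9, 376.5, 263.4])]
hook_l [(0.8, [315.0, 199.8, 336.4, 221.3]), (0.62, [175.2, 181.3, 220.5, 193.3]), (0.47, [282.0, 160.4, 291.6, 174.3])]
wing_l_grip [(0.43, [278.4, 159.2, 293.2, 171.0])]
tray [(0.78, [265.4, 169.2, 329.7, 256.2])]
tray_handle [(0.6, [268.3, 169.9, 332.1, 253.9])]
```

View pics/scene0.png

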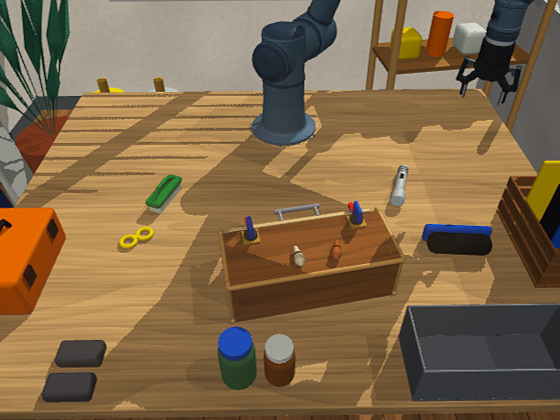

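View pics/side0.png

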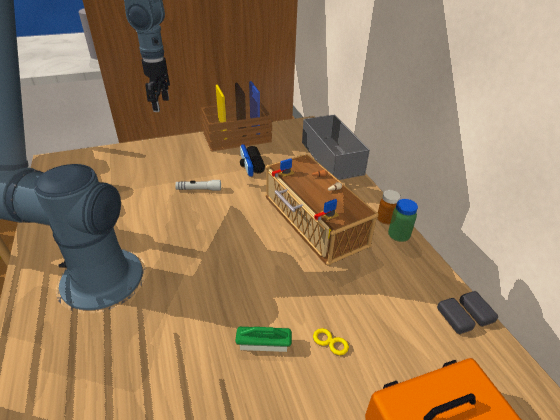

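```bash
python3 - <<'E'
from h import *
boxes={'scene':{'R':(235,210,268,248),'L':(340,195,375,232)},'side':{'R':(310,195,345,225),'L':(268,152,300,180)}}
r={}
for c in boxes:
    im=cv2.imread(f'pics/{c}0.png').astype(int)
    for k,(a,b,x,y) in boxes[c].items():
        p=im[b:y,a:x];B,G,Rr=p[...,0],p[...,1],p[...,2]
        for nm,m in(('blue',(B>Rr+40)&(B>G+25)),('red',(Rr>B+90)&(Rr>G+90))):
            v,u=np.nonzero(m)
            if len(u):r[c,k,nm]=(u.mean()+a,v.mean()+b);print(c,k,nm,len(u),r[c,k,nm],atz(c,*r[c,k,nm],160 if nm=='blue' else 143).round(1))
for k in 'RL':
    e1,d1=ray('scene',*r['scene',k,'blue']);e2,d2=ray('side',*r['side',k,'blue'])
    t=np.linalg.lstsq(np.c_[d1,-d2],e2-e1,rcond=None)[0];print(k,e1+d1*t[0],e2+d2*t[1])
for uv in((222,232),(379,211),(402,261),(230,290)):print(atz('scene',*uv,130).round(1))
for uv in((267,184),(331,236),(376,211),(303,157)):print(atz('side',*uv,130).round(1))
for uv in ((277,214),(319,207)):print('h',atz('scene',*uv,124).round(1))
for uv in ((278,191),(299,211)):print('h',atz('side',*uv,124).round(1))
E
```

```text
scene R blue 96 (np.float64(249.875), np.float64(227.52083333333334)) [632.7 -78.5 160. ]
scene R red 10 (np.float64(245.5), np.float64(220.5)) [593.8 -90.6 143. ]
scene L blue 118 (np.float64(357.49152542372883), np.float64(211.5593220338983)) [586.4 158.4 160. ]
scene L red 31 (np.float64(350.7741935483871), np.float64(205.25806451612902)) [547.2 149.8 143. ]
side R blue 123 (np.float64(329.8536585365854), np.float64(205.5691056910569)) [633.5 -78.8 160. ]
side R red 43 (np.float64(318.5813953488372), np.float64(214.7674418604651)) [596.9 -87.7 143. ]
side L blue 108 (np.float64(285.75), np.float64(163.87962962962962)) [588.9 158.1 160. ]
side L red 34 (np.float64(275.6470588235294), np.float64(172.02941176470588)) [551.6 147.7 143. ]
R [633.08510868 -78.49839043 160.36513298] [633.39628873 -78.91641406 160.09421117]
L [587.91106047 158.00618694 161.44297221] [588.50066425 157.21848879 160.63068759]
[ 616.1 -142.2  130. ]
[553.6 215.6 130. ]
[705.  238.4 130. ]
[ 774.4 -113.4  130. ]
[511.2 111.4 130. ]
[ 600.5 -164.5  130. ]
[ 768.3 -108.5  130. ]
[676.6 224.7 130. ]
h [554.  -20.5 124. ]
h [531.6  78.5 124. ]
h [534.6  74.5 124. ]
h [560.6 -34.6 124. ]
```

```bash
cat >> h.py <<'E'
def plan(P,yaw_x=None):
    """shift in tool frame (cm) to P after turning to tool-x heading yaw_x (deg); also the turn"""
    s=arm.state();M=rot(s['ee_rot']);cur=np.degrees(np.arctan2(M[1,0],M[0,0]));t=0
    if yaw_x is not None:
        t=-((yaw_x-cur+180)%360-180)
    d=np.array(P,float)-s['eef_pos']
    print('t',round(s['time'],2),'tcp',s['eef_pos'].round(1),'yaw',round(cur,2),'tilt',np.degrees(np.arccos(-M[2,2])).round(2),'turn',round(t,2))
    print('shift before turn cm',(M.T@d/10).round(2),'after turn cm',((M@R.from_euler('z',t,degrees=True).as_matrix()).T@d/10).round(2),'F',s['contact_force'].round(2),'T',s['ft_torque'].round(3),'gap',round(s['finger_gap'],3),'q6',round(s['joint_pos'][5],2))
E
python3 -c "
from h import *
plan([588,158,250],190.8)"
```

```text
t 0.6 tcp [255.2 515.3 231.3] yaw 153.66 tilt 0.01 turn -37.14
shift before turn cm [-45.68 -17.25  -1.87] after turn cm [-26.   -41.34  -1.87] F [-0.63 -0.62 -0.09] T [-0.007 -0.002  0.044] gap 1.001 q6 1.46
```

>>> drive_tool([
  [0.2, -3.2, -1.2, -0.15, 0],
  [0.2, -3.2, -1.2, -0.15, 0],
  [0.2, -3.2, -1.2, -0.15, 0],
  [0.2, -3.2, -1.2, -0.15, 0],
  [0.2, -3.2, -1.2, -0.15, 0],
  [0.2, -3.2, -1.2, -0.15, 0],
  [0.2, -3.2, -1.2, -0.15, 0],
  [0.2, -3.2, -1.2, -0.15, 0],
  [0.2, -3.2, -1.2, -0.15, 0],
  [0.2, -3.2, -1.2, -0.15, 0],
  [0.2, -3.2, -1.2, -0.15, 0],
  [0.2, -3.2, -1.2, -0.15, 0],
], force=30)

```text
time: 1.6
eef_pos: [536.4, 214.5, 249.6]
ee_rot: [0.0, 0.228, 0.974, 0.0]
contact_force: [0.3, 0.3, -0.8]
finger_gap: 0.596
finger_force: 0.0
```

>>> drive_tool([
  [0.2, 0, 0, 0, -6.2],
  [0.2, 0, 0, 0, -6.2],
  [0.2, 0, 0, 0, -6.2],
  [0.2, 0, 0, 0, -6.2],
  [0.2, 0, 0, 0, -6.2],
  [0.2, 0, 0, 0, -6.1],
])

```text
time: 2.1
eef_pos: [535.5, 215.8, 249.4]
ee_rot: [0.0, -0.096, 0.995, 0.0]
contact_force: [-0.4, 0.6, -0.3]
finger_gap: 0.598
finger_force: 0.0
```

```bash
python3 -c "
from h import *
plan([588,158,240],190.8)"
```

```text
t 2.1 tcp [535.5 215.8 249.4] yaw -168.95 tilt 0.01 turn 0.25
shift before turn cm [-4.05 -6.68  0.93] after turn cm [-4.08 -6.66  0.93] F [-0.41  0.56 -0.26] T [-0.022 -0.002  0.028] gap 0.598 q6 0.08
```

>>> drive_tool([
  [0.2, -2.03, -3.33, 0.4, 0],
  [0.2, -2.03, -3.33, 0.4, 0],
  [0.2, 0, 0, 0, 0],
])

```text
time: 2.35
eef_pos: [591.2, 153.4, 240.0]
ee_rot: [0.001, -0.091, 0.996, -0.002]
contact_force: [-1.1, 1.3, 0.3]
finger_gap: 0.599
finger_force: 0.0
```

```bash
python3 - <<'E'
from h import *
plan([588,158,151],190.8)
m=cams.camera_model('wrist');save('wrist','w1');print(m)
print(proj('wrist',[588,158,166]),proj('wrist',[588,158,177]),proj('wrist',[588-45,158-9,143]))
E
```

```text
t 2.35 tcp [591.2 153.4 240. ] yaw -169.54 tilt 0.19 turn -0.34
shift before turn cm [0.24 0.54 8.9 ] after turn cm [0.24 0.54 8.9 ] F [-1.12  1.3   0.28] T [ 0.058  0.024 -0.02 ] gap 0.599 q6 -0.03
{'K': array([[359.60909269,   0.        , 281.65206578],
       [  0.        , 359.60909269, 208.8437291 ],
       [  0.        ,   0.        ,   1.        ]]), 'eye': array([521.86422524, 141.67544913, 382.32190681]), 'attitude': array([0.09008526, 0.63308235, 0.76149118, 0.1059366 ])}
[284.91313149 220.19427423] [285.06358598 225.7484985 ] [283.87806814 143.19475058]
```

View pics/w1.png

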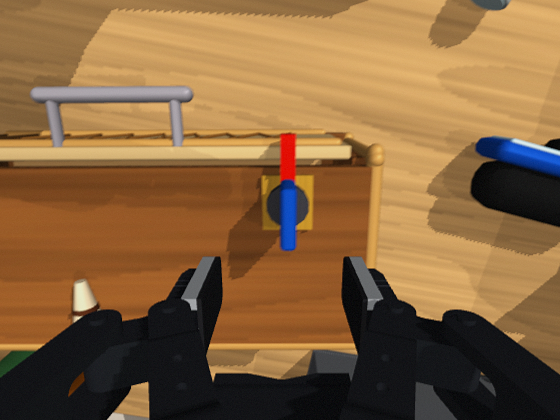

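```bash
python3 - <<'E'
from h import *
plan([588,158,151],190.8)
im=cv2.imread('pics/w1.png').astype(int)[120:260,260:315]
B,G,Rr=im[...,0],im[...,1],im[...,2]
v,u=np.nonzero((B>Rr+40)&(B>G+25));v+=120;u+=260
k=v>200
for r in (205,225,245):
    w=u[v==r];print(r,w.min(),w.max(),atz('wrist',w.mean(),r,177).round(1))
e=atz('wrist',u[v>240].mean(),v.max()+1,177);print('back end',e, 'rows',v.min(),v.max())
p=np.polyfit(v[k],u[k],1);a=atz('wrist',np.polyval(p,205),205,177);b=atz('wrist',np.polyval(p,245),245,177);d=b-a
yaw=np.degrees(np.arctan2(d[1],d[0]));print('yaw',yaw,'grip est',e-20*d/np.linalg.norm(d))
plan([*(e-20*d/np.linalg.norm(d))[:2],151],180+yaw)
E
```

```text
t 2.4 tcp [589.3 155.5 240.3] yaw -169.49 tilt 0.04 turn -0.29
shift before turn cm [0.08 0.28 8.93] after turn cm [0.08 0.28 8.93] F [-0.57  0.68 -0.13] T [ 0.012 -0.001  0.008] gap 0.6 q6 -0.03
205 280 296 [574.9 157.3 177. ]
225 281 295 [587.2 159.7 177. ]
245 281 295 [599.9 162.1 177. ]
back end [603.76775869 162.79157737 177.        ] rows 180 250
yaw 10.726285776841232 grip est [584.1172084  159.06922952 177.        ]
t 2.4 tcp [589.3 155.5 240.3] yaw -169.49 tilt 0.04 turn -0.21
shift before turn cm [0.44 0.45 8.93] after turn cm [0.44 0.45 8.93] F [-0.57  0.68 -0.13] T [ 0.012 -0.001  0.008] gap 0.6 q6 -0.03
```

>>> drive_tool([
  [0.2, 0, 0, 2.5, 0],
  [0.2, 0, 0, 2.0, 0],
  [0.2, 0, 0, 0, 0],
  [0.2, 0, 0, 0, 0],
  [0.2, 0, 0, 0, 0],
])

```text
time: 2.82
eef_pos: [587.7, 158.5, 197.5]
ee_rot: [0.0, -0.094, 0.996, 0.0]
contact_force: [0.5, -0.3, 0.5]
finger_gap: 0.602
finger_force: 0.0
```

```bash
cat >> h.py <<'E'
def wing(n):
    im=save('wrist',n)[:,:,::-1].astype(int);B,G,Rr=im[...,0],im[...,1],im[...,2]
    l,s=cv2.connectedComponentsWithStats(((B>Rr+40)&(B>G+25)).astype(np.uint8))[1:3]
    m=cams.camera_model('wrist');g=proj('wrist',arm.state()['eef_pos']*[1,1,0]+[0,0,177])
    c=[i for i in range(1,len(s)) if s[i,4]>150];i=min(c,key=lambda i:abs(s[i,0]+s[i,2]/2-g[0])+abs(s[i,1]+s[i,3]/2-g[1]))
    v,u=np.nonzero(l==i);vm=v.max();k=v>vm-0.6*(vm-v.min())
    p=np.polyfit(v[k],u[k],1);e=atz('wrist',np.polyval(p,vm+1),vm+1,177);a=atz('wrist',np.polyval(p,vm-25),vm-25,177)
    d=(e-a)/np.linalg.norm(e-a);yaw=np.degrees(np.arctan2(d[1],d[0]));print(s[i],'wing yaw',yaw.round(2),'grip',(e-20*d).round(1))
    return e-20*d,yaw
E
python3 - <<'E'
from h import *
g,y=wing('w2');plan([*g[:2],151],180+y)
E
```

```text
[ 266  201   21   88 1695] wing yaw 10.78 grip [587.3 156.2 177. ]
t 2.87 tcp [588.3 158.6 198. ] yaw -169.21 tilt 0.13 turn 0.01
shift before turn cm [ 0.15 -0.22  4.7 ] after turn cm [ 0.15 -0.22  4.7 ] F [0.51 0.12 0.05] T [ 0.021 -0.02   0.013] gap 0.602 q6 -0.03
```

>>> drive_tool([
  [0.2, 0.05, -0.1, 2.0, 0],
  [0.2, 0, 0, 1.5, 0],
  [0.2, 0, 0, 1.2, 0],
  [0.2, 0, 0, 0, 0],
  [-0.5, 0, 0, 0, 0],
  [-0.7, 0, 0, 0, 0],
  [-1, 0, 0, 0, 0],
  [-1, 0, 0, 0, 0],
  [-1, 0, 0, 0, 0],
  [-1, 0, 0, 0, 0],
], force=30)

```text
time: 3.7
eef_pos: [588.8, 156.1, 151.1]
ee_rot: [0.002, -0.093, 0.996, -0.001]
contact_force: [0.0, -4.1, 6.0]
finger_gap: 0.106
finger_force: 33.2
```

```bash
python3 - <<'E'
from h import *
plan([588,157,151],190.8);print(arm.state()['finger_force'])
E
```

```text
t 3.7 tcp [588.8 156.1 151.1] yaw -169.29 tilt 0.22 turn -0.09
shift before turn cm [0.06 0.1  0.01] after turn cm [0.06 0.1  0.01] F [ 0.01 -4.09  6.  ] T [-0.823  0.076 -0.051] gap 0.106 q6 -0.03
33.17421734333038
```

>>> drive_tool([
  [-1, 0, -0.1, 0, 0],
  [-1, 0, 0, 0, 0.5],
  [-1, 0, 0, 0, 0.5],
  [-1, 0, 0, 0, 0.5],
  [-1, 0, 0, 0, 0.5],
  [-1, 0, 0, 0, 0],
  [-1, 0, 0, 0, 0],
  [-1, 0, 0, 0, 0],
])

```text
time: 4.37
eef_pos: [588.8, 156.0, 151.1]
ee_rot: [0.002, -0.076, 0.997, 0.0]
contact_force: [-1.2, -2.2, 6.1]
finger_gap: 0.106
finger_force: 33.2
```

```bash
python3 - <<'E'
from h import *
plan([588,157,151],190.8)
E
```

```text
t 4.37 tcp [588.8 156.  151.1] yaw -171.24 tilt 0.19 turn -2.04
shift before turn cm [0.06 0.11 0.01] after turn cm [0.06 0.11 0.01] F [-1.18 -2.19  6.11] T [-0.424  0.07   0.045] gap 0.106 q6 0.0
```

>>> drive_tool([
  [-1, 0, 0, 0, 1],
  [-1, 0, 0, 0, 1],
  [-1, 0, 0, 0, 1],
  [-1, 0, 0, 0, 1],
  [-1, 0, 0, 0, 0],
  [-1, 0, 0, 0, 0],
  [-1, 0, 0, 0, 0],
])

```text
time: 4.95
eef_pos: [588.8, 155.9, 151.1]
ee_rot: [0.002, -0.042, 0.999, 0.0]
contact_force: [-0.4, -2.6, 5.4]
finger_gap: 0.11
finger_force: 33.2
```

```bash
python3 - <<'E'
from h import *
plan([588,157,151],190.8)
E
```

```text
t 4.95 tcp [588.8 155.9 151.1] yaw -175.24 tilt 0.19 turn -6.04
shift before turn cm [0.07 0.11 0.01] after turn cm [0.06 0.12 0.01] F [-0.37 -2.65  5.43] T [-0.352  0.07   0.105] gap 0.11 q6 0.07
```

>>> drive_tool([
  [-1, 0, 0, 0, 1],
  [-1, 0, 0, 0, 1],
  [-1, 0, 0, 0, 1],
  [-1, 0, 0, 0, 0],
  [-1, 0, 0, 0, 0],
  [-1, 0, 0, 0, 0],
])

```text
time: 5.45
eef_pos: [588.8, 155.9, 151.1]
ee_rot: [0.002, -0.015, 1.0, 0.0]
contact_force: [-0.3, -2.3, 6.5]
finger_gap: 0.111
finger_force: 33.2
```

```bash
python3 - <<'E'
from h import *
plan([588,157,151],190.8)
E
```

```text
t 5.45 tcp [588.8 155.9 151.1] yaw -178.24 tilt 0.19 turn -9.04
shift before turn cm [0.08 0.11 0.01] after turn cm [0.06 0.12 0.01] F [-0.29 -2.26  6.52] T [-0.408  0.069  0.182] gap 0.111 q6 0.12
```

>>> drive_tool([
  [-1, 0, 0, 0, 0.8],
  [-1, 0, 0, 0, 0.7],
  [-1, 0, 0, 0, 0],
  [-1, 0, 0, 0, 0],
  [-1, 0, 0, 0, 0],
])

```text
time: 5.87
eef_pos: [588.8, 155.9, 151.1]
ee_rot: [0.002, -0.002, 1.0, 0.0]
contact_force: [-0.8, -1.8, 5.4]
finger_gap: 0.107
finger_force: 33.2
```

```bash
python3 - <<'E'
from h import *
plan([588,157,151],190.8)
E
```

```text
t 5.87 tcp [588.8 155.9 151.1] yaw -179.74 tilt 0.19 turn -10.54
shift before turn cm [0.08 0.11 0.01] after turn cm [0.06 0.12 0.01] F [-0.76 -1.78  5.42] T [-0.41   0.046  0.118] gap 0.107 q6 0.15
```

>>> drive_tool([
  [-1, 0, 0, 0, 1],
  [-1, 0, 0, 0, 1],
  [-1, 0, 0, 0, 1],
  [-1, 0, 0, 0, 0],
  [-1, 0, 0, 0, 0],
  [-1, 0, 0, 0, 0],
])

```text
time: 6.37
eef_pos: [588.9, 155.9, 151.1]
ee_rot: [0.002, 0.024, 1.0, 0.0]
contact_force: [0.2, -2.8, 5.2]
finger_gap: 0.112
finger_force: 33.2
```

```bash
python3 - <<'E'
from h import *
plan([588,157,151],190.8)
E
```

```text
t 6.37 tcp [588.9 155.9 151.1] yaw 177.26 tilt 0.2 turn -13.54
shift before turn cm [0.09 0.11 0.01] after turn cm [0.06 0.12 0.01] F [ 0.24 -2.79  5.16] T [-0.421  0.049  0.12 ] gap 0.112 q6 0.2
```

>>> drive_tool([
  [-1, 0, 0, 0, 2],
  [-1, 0, 0, 0, 3],
  [-1, 0, 0, 0, 3],
  [-1, 0, 0, 0, 3],
  [-1, 0, 0, 0, 3],
  [-1, 0, 0, 0, 3],
  [-1, 0, 0, 0, 3],
  [-1, 0, 0, 0, 3],
  [-1, 0, 0, 0, 3],
  [-1, 0, 0, 0, 3],
  [-1, 0, 0, 0, 2],
  [-1, 0, 0, 0, 0],
])

```text
time: 7.37
eef_pos: [588.8, 155.5, 151.1]
ee_rot: [0.002, 0.291, 0.957, 0.0]
contact_force: [-0.8, -1.7, 5.9]
finger_gap: 0.107
finger_force: 33.2
```

```bash
python3 - <<'E'
from h import *
plan([588,157,151],190.8)
E
```

```text
t 7.37 tcp [588.8 155.5 151.1] yaw 146.18 tilt 0.19 turn -44.62
shift before turn cm [0.15 0.08 0.01] after turn cm [0.05 0.16 0.01] F [-0.8  -1.7   5.88] T [-0.613  0.047  0.116] gap 0.107 q6 0.74
```

>>> drive_tool([
  [-1, 0, 0, 0, 3],
  [-1, 0, 0, 0, 3],
  [-1, 0, 0, 0, 3],
  [-1, 0, 0, 0, 3],
  [-1, 0, 0, 0, 3],
  [-1, 0, 0, 0, 3],
  [-1, 0, 0, 0, 3],
  [-1, 0, 0, 0, 3],
  [-1, 0, 0, 0, 3],
  [-1, 0, 0, 0, 3],
  [-1, 0, 0, 0, 3],
  [-1, 0, 0, 0, 0],
])

```text
time: 8.37
eef_pos: [588.6, 155.2, 151.1]
ee_rot: [0.002, 0.551, 0.835, 0.0]
contact_force: [-0.1, -4.6, 6.0]
finger_gap: 0.11
finger_force: 33.3
```

```bash
python3 - <<'E'
from h import *
plan([588,157,151],190.8)
E
```

```text
t 8.37 tcp [588.6 155.2 151.1] yaw 113.14 tilt 0.18 turn -77.66
shift before turn cm [0.18 0.02 0.01] after turn cm [0.02 0.18 0.01] F [-0.14 -4.56  6.02] T [-0.78   0.164  0.094] gap 0.11 q6 1.32
```

>>> drive_tool([
  [-0.2, 0, 0, 0, 0],
  [0.2, 0, 0, 0, 0],
  [0.2, 0, 0, 0, 0],
  [0.2, 0, 0, 0, 0],
  [0.2, 0, 0, -2, 0],
  [0.2, 0, 0, -3, 0],
  [0.2, 0, 0, -3, 0],
  [0.2, 0, 0, 0, 0],
  [0.2, 0, 0, 0, 0],
])

```text
time: 9.12
eef_pos: [589.1, 156.4, 231.4]
ee_rot: [0.002, 0.55, 0.835, 0.002]
contact_force: [0.5, -0.3, 0.4]
finger_gap: 0.598
finger_force: 0.0
```

```bash
python3 - <<'E'
from h import *
plan([633,-80,200],190.8)
E
```

```text
t 9.12 tcp [589.1 156.4 231.4] yaw 113.27 tilt 0.27 turn -77.53
shift before turn cm [-23.45  -5.32   3.13] after turn cm [  0.13 -24.05   3.13] F [ 0.46 -0.31  0.38] T [-0.024 -0.028  0.006] gap 0.598 q6 1.32
```

>>> drive_tool([
  [0.2, 0, 0, 0, -6.5],
  [0.2, 0, 0, 0, -6.5],
  [0.2, 0, 0, 0, -6.5],
  [0.2, 0, 0, 0, -6.5],
  [0.2, 0, 0, 0, -6.5],
  [0.2, 0, 0, 0, -6.5],
  [0.2, 0, 0, 0, -6.5],
  [0.2, 0, 0, 0, -6.5],
  [0.2, 0, 0, 0, -6.5],
  [0.2, 0, 0, 0, -6.5],
  [0.2, 0, 0, 0, -6.5],
  [0.2, 0, 0, 0, -6],
])

```text
time: 10.12
eef_pos: [586.6, 155.9, 227.2]
ee_rot: [-0.002, -0.096, 0.995, 0.0]
contact_force: [-0.2, 0.6, 0.5]
finger_gap: 0.602
finger_force: 0.0
```

>>> drive_tool([
  [0.2, 0, -3, 0, 0],
  [0.2, 0, -3, 0, 0],
  [0.2, 0, -3, 0, 0],
  [0.2, 0, -3, 0, 0],
  [0.2, 0, -3, 0, 0],
  [0.2, 0, -3, 0, 0],
  [0.2, 0, -3, 0, 0],
  [0.2, 0, -3, 1, 0],
  [0.2, 0, 0, 1, 0],
  [0.2, 0, 0, 1, 0],
  [0.2, 0, 0, 0, 0],
  [0.2, 0, 0, 0, 0],
])

```text
time: 11.12
eef_pos: [631.0, -78.4, 197.5]
ee_rot: [-0.002, -0.094, 0.996, 0.001]
contact_force: [0.3, 0.2, 0.6]
finger_gap: 0.605
finger_force: 0.0
```

```bash
python3 - <<'E'
from h import *
g,y=wing('w3');plan([*g[:2],151],180+y)
E
```

```text
[ 267  204   21   89 1701] wing yaw 11.61 grip [633.  -79.5 177. ]
t 11.17 tcp [631.7 -78.4 198.6] yaw -169.15 tilt 0.11 turn -0.77
shift before turn cm [-0.12 -0.13  4.76] after turn cm [-0.11 -0.13  4.76] F [-0.34  0.01 -0.1 ] T [ 0.044 -0.024  0.071] gap 0.599 q6 -0.41
```

View pics/w3.png

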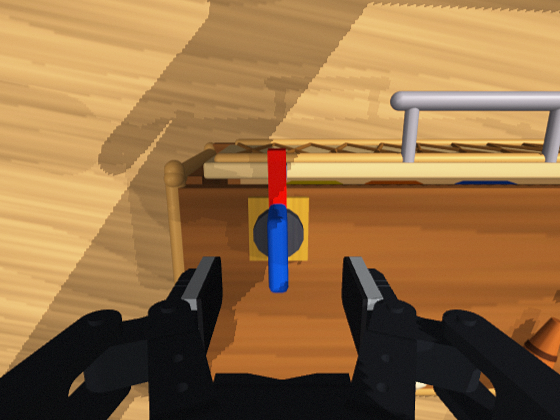

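Right wing stands done up at column 278, rows 204–292, between the fingers; descend, grip, then try it counter-clockwise.

>>> drive_tool([
  [0.2, -0.1, -0.15, 2.0, -0.8],
  [0.2, 0, 0, 1.5, 0],
  [0.2, 0, 0, 1.2, 0],
  [0.2, 0, 0, 0, 0],
  [-0.5, 0, 0, 0, 0],
  [-0.7, 0, 0, 0, 0],
  [-1, 0, 0, 0, 0],
  [-1, 0, 0, 0, 0],
  [-1, 0, 0, 0, 0],
  [-1, 0, 0, 0, 0],
], force=30)

```text
time: 12.0
eef_pos: [634.4, -80.1, 153.9]
ee_rot: [0.001, -0.101, 0.995, 0.001]
contact_force: [-1.0, 4.7, 6.0]
finger_gap: 0.112
finger_force: 32.3
```

```bash
python3 - <<'E'
from h import *
plan([633,-79,151],191.6)
E
```

```text
t 12.0 tcp [634.4 -80.1 153.9] yaw -168.4 tilt 0.18 turn 0.0
shift before turn cm [0.12 0.13 0.29] after turn cm [0.12 0.13 0.29] F [-0.96  4.72  6.03] T [0.888 0.251 0.002] gap 0.112 q6 -0.43
```

>>> drive_tool([
  [-1, 0, 0.1, 0, -1],
  [-1, 0, 0, 0, -1],
  [-1, 0, 0, 0, -1],
  [-1, 0, 0, 0, -1],
  [-1, 0, 0, 0, -1],
  [-1, 0, 0, 0, 0],
  [-1, 0, 0, 0, 0],
  [-1, 0, 0, 0, 0],
])

```text
time: 12.67
eef_pos: [634.4, -79.9, 153.9]
ee_rot: [0.001, -0.144, 0.99, -0.0]
contact_force: [-0.2, 2.2, 5.4]
finger_gap: 0.113
finger_force: 32.3
```

```bash
python3 - <<'E'
from h import *
plan([633,-79,151],191.6)
E
```

```text
t 12.67 tcp [634.4 -79.9 153.9] yaw -163.44 tilt 0.17 turn 4.96
shift before turn cm [0.11 0.12 0.29] after turn cm [0.12 0.11 0.29] F [-0.18  2.23  5.44] T [ 0.544  0.142 -0.112] gap 0.113 q6 -0.51
```

>>> drive_tool([
  [-1, 0, 0, 0, -1],
  [-1, 0, 0, 0, -1],
  [-1, 0, 0, 0, -1],
  [-1, 0, 0, 0, -1],
  [-1, 0, 0, 0, 0],
  [-1, 0, 0, 0, 0],
  [-1, 0, 0, 0, 0],
])

```text
time: 13.25
eef_pos: [634.4, -79.8, 153.9]
ee_rot: [0.001, -0.179, 0.984, 0.0]
contact_force: [-0.8, 2.8, 5.6]
finger_gap: 0.111
finger_force: 32.3
```

```bash
python3 - <<'E'
from h import *
plan([633,-79,151],191.6)
E
```

```text
t 13.25 tcp [634.4 -79.8 153.9] yaw -159.43 tilt 0.16 turn 8.97
shift before turn cm [0.1  0.12 0.29] after turn cm [0.12 0.11 0.29] F [-0.75  2.83  5.6 ] T [ 0.577  0.205 -0.112] gap 0.111 q6 -0.58
```

>>> drive_tool([
  [-1, 0, 0, 0, -1],
  [-1, 0, 0, 0, -1],
  [-1, 0, 0, 0, -1],
  [-1, 0, 0, 0, -1],
  [-1, 0, 0, 0, 0],
  [-1, 0, 0, 0, 0],
  [-1, 0, 0, 0, 0],
])

```text
time: 13.83
eef_pos: [634.3, -79.7, 153.9]
ee_rot: [0.001, -0.213, 0.977, 0.0]
contact_force: [-0.1, 2.7, 5.5]
finger_gap: 0.112
finger_force: 32.4
```

```bash
python3 - <<'E'
from h import *
plan([633,-79,151],191.6)
E
```

```text
t 13.83 tcp [634.3 -79.7 153.9] yaw -155.43 tilt 0.16 turn 12.97
shift before turn cm [0.09 0.12 0.29] after turn cm [0.12 0.1  0.29] F [-0.11  2.74  5.51] T [ 0.608  0.204 -0.086] gap 0.112 q6 -0.65
```

Free this way, as expected; unscrew on to about 78°.

>>> drive_tool([
  [-1, 0, 0, 0, -2],
  [-1, 0, 0, 0, -3],
  [-1, 0, 0, 0, -3],
  [-1, 0, 0, 0, -3],
  [-1, 0, 0, 0, -3],
  [-1, 0, 0, 0, -3],
  [-1, 0, 0, 0, -3],
  [-1, 0, 0, 0, -3],
  [-1, 0, 0, 0, -3],
  [-1, 0, 0, 0, -3],
  [-1, 0, 0, 0, -3],
  [-1, 0, 0, 0, 0],
])

```text
time: 14.83
eef_pos: [634.0, -79.2, 153.9]
ee_rot: [0.001, -0.475, 0.88, 0.0]
contact_force: [-2.4, 4.8, 6.8]
finger_gap: 0.104
finger_force: 32.5
```

```bash
python3 - <<'E'
from h import *
plan([633,-79,151],191.6)
E
```

```text
t 14.83 tcp [634.  -79.2 153.9] yaw -123.32 tilt 0.16 turn 45.08
shift before turn cm [0.04 0.1  0.29] after turn cm [0.09 0.04 0.29] F [-2.41  4.79  6.85] T [ 0.942  0.35  -0.13 ] gap 0.104 q6 -1.21
```

>>> drive_tool([
  [-1, 0, 0, 0, -3],
  [-1, 0, 0, 0, -3],
  [-1, 0, 0, 0, -3],
  [-1, 0, 0, 0, -3],
  [-1, 0, 0, 0, -3],
  [-1, 0, 0, 0, -3],
  [-1, 0, 0, 0, -3],
  [-1, 0, 0, 0, -3],
  [-1, 0, 0, 0, -3],
  [-1, 0, 0, 0, -3],
  [-1, 0, 0, 0, -3],
  [-1, 0, 0, 0, 0],
])

```text
time: 15.83
eef_pos: [633.4, -78.9, 153.9]
ee_rot: [0.001, -0.705, 0.709, 0.0]
contact_force: [-3.9, 4.8, 8.0]
finger_gap: 0.109
finger_force: 32.7
```

>>> drive_tool([
  [-0.2, 0, 0, 0, 0],
  [0.2, 0, 0, 0, 0],
  [0.2, 0, 0, 0, 0],
  [0.2, 0, 0, 0, 0],
  [0.2, 0, 0, -2, 0],
  [0.2, 0, 0, -3, 0],
  [0.2, 0, 0, -3, 0],
  [0.2, 0, 0, 0, 0],
  [0.2, 0, 0, 0, 0],
])

```text
time: 16.58
eef_pos: [635.1, -80.8, 234.6]
ee_rot: [0.001, -0.704, 0.71, -0.002]
contact_force: [0.8, -0.1, -0.2]
finger_gap: 0.602
finger_force: 0.0
```

```bash
python3 - <<'E'
from h import *
im=save('scene','scene2');s=save('side','side2')
a=cv2.resize(im[190:330,200:420],(660,420))[:,:,::-1];cv2.imwrite('pics/c2.png',np.vstack([a,cv2.resize(s[150:265,255:385],(203,180))[:,:,::-1].repeat(1,0) if 0 else np.zeros((1,660,3),np.uint8)]))
mid=(np.array([588.5,155.7])+[633.7,-79.5])/2;d=np.array([588.5,155.7])-[633.7,-79.5];print(np.hypot(*d),np.degrees(np.arctan2(-d[0],d[1])),mid)
plan([*mid,232])
E
```

```text
239.50382042881904 10.878298671487222 [611.1  38.1]
t 16.68 tcp [633.3 -80.3 231.5] yaw -90.45 tilt 0.05 turn 0
shift before turn cm [-11.82   2.31  -0.05] after turn cm [-11.82   2.31  -0.05] F [-0.43  0.26  0.18] T [ 0.032 -0.048 -0.015] gap 0.604 q6 -1.79
```

View pics/c2.png

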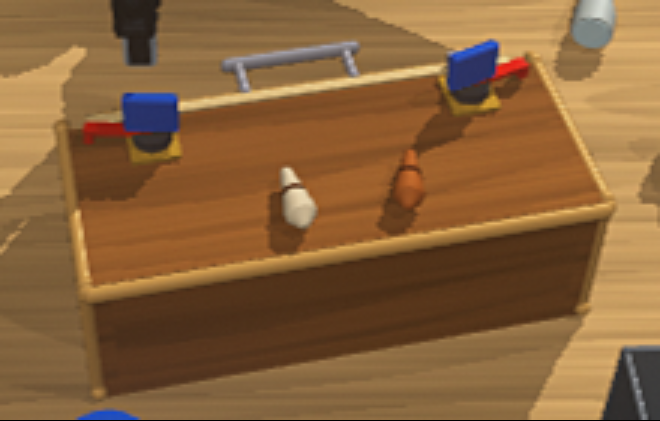

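```bash
python3 - <<'E'
from h import *
plan([543.3,25,195],-79.1)
E
```

```text
t 16.68 tcp [633.3 -80.3 231.5] yaw -90.45 tilt 0.05 turn -11.35
shift before turn cm [-10.46   9.08   3.66] after turn cm [-12.04   6.84   3.66] F [-0.43  0.26  0.18] T [ 0.032 -0.048 -0.015] gap 0.604 q6 -1.79
```

>>> drive_tool([
  [-0.34, 0, 0, 0, -5.7],
  [-0.34, 0, 0, 0, -5.65],
  [-0.34, -2.4, 1.37, 0, 0],
  [-0.34, -2.4, 1.37, 0, 0],
  [-0.34, -2.4, 1.37, 0, 0],
  [-0.34, -2.4, 1.37, 0.5, 0],
  [-0.34, -2.4, 1.37, 1.5, 0],
  [-0.34, 0, 0, 1.65, 0],
  [-0.34, 0, 0, 0, 0],
  [-0.34, 0, 0, 0, 0],
  [-0.34, 0, 0, 0, 0],
  [-0.34, 0, 0, 0, 0],
], force=40)

```text
time: 17.68
eef_pos: [544.5, 24.1, 196.3]
ee_rot: [-0.0, 0.771, -0.637, 0.0]
contact_force: [0.6, 0.8, 0.1]
finger_gap: 0.329
finger_force: 0.0
```

```bash
python3 - <<'E'
from h import *
plan([543.3,25,105],-79.1)
save('wrist','w4')
print([proj('wrist',p).round(0) for p in ([543.3,25,124],[543.3-.188*50,25+49,124],[543.3+.188*50,25-49,124])])
print(cams.camera_model('wrist')['eye'],[(o['score'],o['box']) for o in outline_of('tray_handle','wrist')])
E
```

```text
t 17.68 tcp [544.5  24.1 196.3] yaw -79.15 tilt 0.06 turn -0.05
shift before turn cm [-0.12  0.11  9.13] after turn cm [-0.12  0.11  9.13] F [0.64 0.76 0.08] T [-0.038 -0.003 -0.057] gap 0.329 q6 -1.83
[array([283., 222.]), array([283., 294.]), array([283., 142.])]
[556.85112577 -43.82362101 338.90013642] [(0.85, [205.5, 0.0, 304.1, 373.2])]
```

View pics/w4.png

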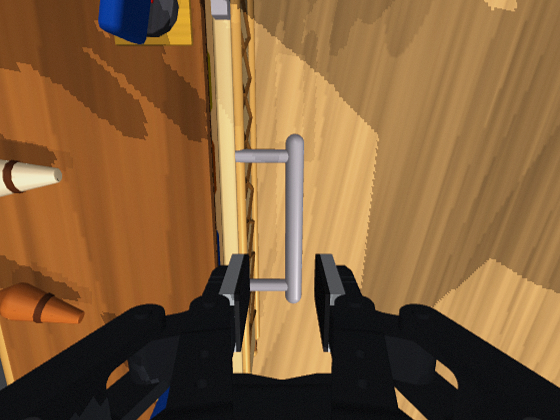

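>>> drive_tool([
  [-0.34, -0.1, 0.7, 0, 0],
  [-0.34, 0, 0, 2, 0],
  [-0.34, 0, 0, 2.5, 0],
  [-0.34, 0, 0, 0, 0],
  [-0.34, 0, 0, 0, 0],
  [-0.34, 0, 0, 0, 0],
])

```text
time: 18.28
eef_pos: [536.7, 24.2, 151.9]
ee_rot: [-0.0, 0.771, -0.637, 0.0]
contact_force: [0.1, 0.2, 1.0]
finger_gap: 0.328
finger_force: 0.0
```

```bash
python3 - <<'E'
from h import *
im=save('wrist','w5')
plan([543.3,25,105],-79.1)
t=arm.state()['eef_pos']
print(proj('wrist',[t[0],t[1],124]))
g=im[200:300].astype(int)  # grey bar columns
print([(r,[int(c) for c in np.nonzero((abs(im[r,:,0].astype(int)-im[r,:,2])<35)&(im[r,:,2]>105)&(im[r,:,2].astype(int)>=im[r,:,0]-8))[0] if 245<c<320]) for r in (170,200,230)])
E
```

```text
t 18.33 tcp [537.3  24.3 152.3] yaw -79.1 tilt 0.12 turn 0.0
shift before turn cm [ 0.04 -0.6   4.73] after turn cm [ 0.04 -0.6   4.73] F [-0.15 -1.3  -0.36] T [ 0.015  0.016 -0.005] gap 0.331 q6 -1.83
[280.63099976 247.18614517]
[(170, [263, 264, 265, 266, 267, 268, 269, 270, 271, 272, 274, 275, 276, 277, 278, 279, 280, 281, 282, 283, 284, 285, 286, 287, 288, 289, 290, 291]), (200, [273, 274, 275, 276, 277, 278, 279, 280, 281, 282, 283, 284, 285, 286, 287, 288, 289, 290, 291]), (230, [273, 274, 275, 276, 277, 278, 279, 280, 281, 282, 283, 284, 285, 286, 287, 288, 289, 290, 291])]
```

View pics/w5.png

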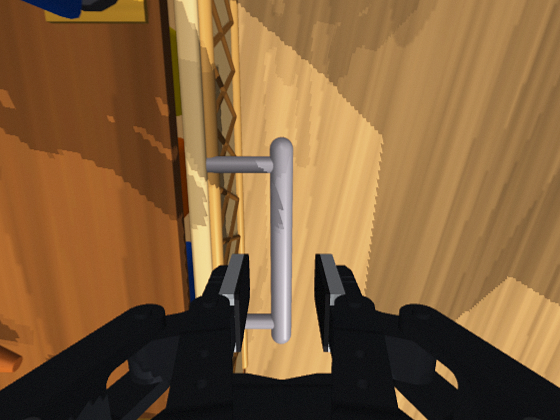

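The bar is at column 282, midway between the pads (rows 137–343); descend and grip.

>>> drive_tool([
  [-0.34, 0, 0, 1.5, 0],
  [-0.34, 0, 0, 1.5, 0],
  [-0.34, 0, 0, 1.7, 0],
  [-0.34, 0, 0, 0, 0],
  [-0.34, 0, 0, 0, 0],
  [-1, 0, 0, 0, 0],
  [-1, 0, 0, 0, 0],
  [-1, 0, 0, 0, 0],
  [-1, 0, 0, 0, 0],
], force=40)

```text
time: 19.08
eef_pos: [536.9, 24.1, 105.5]
ee_rot: [-0.0, 0.771, -0.637, 0.001]
contact_force: [-2.6, -0.7, 5.8]
finger_gap: 0.11
finger_force: 39.3
```

```bash
python3 - <<'E'
from h import *
plan([543.3,25,105],-79.1)
a0=np.arctan2(40,110);a=a0+np.linspace(0,.46,12);r=np.hypot(40,110)
print(np.diff(np.c_[r*np.sin(a),-r*np.cos(a)],axis=0).round(2).tolist())
E
```

```text
t 19.08 tcp [536.9  24.1 105.5] yaw -79.1 tilt 0.1 turn -0.0
shift before turn cm [ 0.04 -0.64  0.05] after turn cm [ 0.04 -0.64  0.05] F [-2.65 -0.71  5.78] T [-0.131  0.648 -0.026] gap 0.11 q6 -1.83
[[4.56, 1.77], [4.49, 1.96], [4.4, 2.14], [4.31, 2.33], [4.21, 2.5], [4.1, 2.68], [3.98, 2.85], [3.86, 3.01], [3.73, 3.17], [3.59, 3.32], [3.45, 3.47]]
```

>>> drive_tool([
  [-1, 0, 0.46, 0.18, 0],
  [-1, 0, 0.45, 0.2, 0],
  [-1, 0, 0.44, 0.21, 0],
  [-1, 0, 0.43, 0.23, 0],
  [-1, 0, 0.42, 0.25, 0],
  [-1, 0, 0.41, 0.27, 0],
  [-1, 0, 0.4, 0.28, 0],
  [-1, 0, 0.39, 0.3, 0],
  [-1, 0, 0.37, 0.32, 0],
  [-1, 0, 0.36, 0.33, 0],
  [-1, 0, 0.3, 0.3, 0],
  [-1, 0, 0, 0, 0],
])

```text
time: 20.08
eef_pos: [495.7, 16.3, 77.0]
ee_rot: [-0.002, 0.771, -0.637, 0.002]
contact_force: [1.5, 1.5, 4.0]
finger_gap: 0.11
finger_force: 41.2
```

```bash
python3 - <<'E'
from h import *
plan([536.9-43.9*.982,24.1-43.9*.189,105.5-28.4],-79.1)
E
```

```text
t 20.08 tcp [495.7  16.3  77. ] yaw -79.09 tilt 0.36 turn 0.01
shift before turn cm [ 0.01  0.2  -0.01] after turn cm [ 0.01  0.2  -0.01] F [1.49 1.49 4.03] T [ 0.334 -0.63  -0.005] gap 0.11 q6 -1.86
```

>>> drive_tool([
  [-1, 0, 0.2, 0.15, 0],
  [-1, 0, 0.1, 0.1, 0],
  [-1, 0, 0, 0, 0],
  [-1, 0, 0, 0, 0],
])

```text
time: 20.42
eef_pos: [494.1, 15.9, 75.2]
ee_rot: [-0.003, 0.771, -0.637, 0.003]
contact_force: [2.9, 2.8, 9.5]
finger_gap: 0.11
finger_force: 41.8
```

>>> drive_tool([
  [-0.53, 0, 0, 0, 0],
  [-0.53, 0, 0, 0, 0],
  [-0.53, 0, 0, 0, 0],
  [-0.53, 0, 0, 0, 0],
])

```text
time: 20.75
eef_pos: [489.3, 15.4, 72.1]
ee_rot: [0.001, 0.771, -0.637, -0.001]
contact_force: [0.6, -0.4, 0.6]
finger_gap: 0.235
finger_force: 0.2
```

```bash
python3 - <<'E'
from h import *
plan([536.9-43.9*.982,24.1-43.9*.189,105.5-28.4],-79.1)
E
```

```text
t 20.75 tcp [489.3  15.4  72.1] yaw -79.1 tilt 0.08 turn -0.0
shift before turn cm [ 0.04 -0.45 -0.5 ] after turn cm [ 0.04 -0.45 -0.5 ] F [ 0.55 -0.37  0.55] T [ 0.027 -0.112 -0.016] gap 0.235 q6 -1.86
```

>>> drive_tool([
  [-0.53, 0, -0.35, 0, 0],
  [-0.53, 0, 0, 0, 0],
  [-0.53, 0, 0, -1, 0],
  [-0.53, 0, 0, -1.5, 0],
  [-0.53, 0, 0, -2, 0],
  [-0.53, 0, 0, -2.5, 0],
  [-0.53, 0, 0, -3, 0],
  [-0.53, 0, 0, -3, 0],
  [-0.53, 0, 0, 0, 0],
  [-0.53, 0, 0, 0, 0],
])

```text
time: 21.58
eef_pos: [495.1, 15.9, 204.8]
ee_rot: [-0.001, 0.771, -0.637, 0.002]
contact_force: [0.5, -0.3, -0.4]
finger_gap: 0.233
finger_force: 0.0
```

```bash
python3 - <<'E'
from h import *
plan([500,16,200],-79.1)
im=save('wrist','w6');s=save('side','s6')
t=[536.9-43.9*.982,24.1-43.9*.189,124-28.4];print(proj('wrist',t),proj('side',t))
cv2.imwrite('pics/c6.png',np.hstack([cv2.resize(im,(400,300)),cv2.resize(s[140:275,220:400],(400,300))])[:,:,::-1])
E
```

```text
t 21.58 tcp [495.1  15.9 204.8] yaw -79.1 tilt 0.27 turn 0.0
shift before turn cm [ 0.08 -0.48  0.48] after turn cm [ 0.08 -0.48  0.48] F [ 0.46 -0.28 -0.39] T [ 0.011  0.005 -0.001] gap 0.233 q6 -1.86
[279.72474773 205.40790038] [271.26661072 212.47018843]
```

View pics/c6.png

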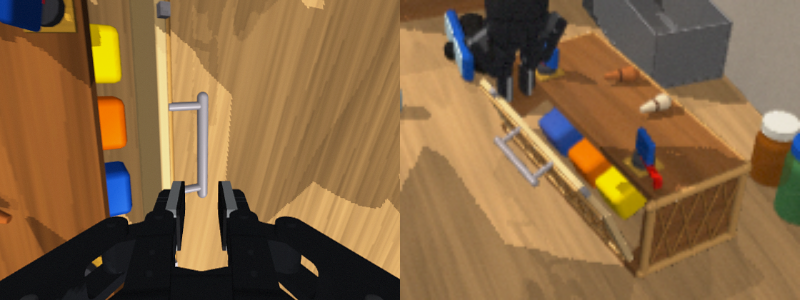

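The tray is out: the handle is at column 283 of the full-size wrist image, where 280 is expected at the stop. Both hooks stand clear and the gripper touches nothing.

```bash
python3 -c "
from workcell import arm
print(arm.close_job())"
```

```text
the job is handed in; nothing more can be done
None
```

I unscrewed both wing screws by about 75° (left one clockwise, right one counter-clockwise), pulled the tray out to its stop and let go; I took care not to touch the other things, and handed the job in at about 22 s, though no verdict came back.

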